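Set the macro rail's knob to its marker and lock it

TASK

Unlock the macro rail by pulling its lock lever fully over towards the robot, then turn the knob on the sloped head until its beak points exactly at the raised nib on the marker collar, and push the lever fully back over to lock the rail. Leave the marker collar where it was set, and do not shift the other things on the shelf.

Things in the scene. Friction and masses are not known exactly. Their poses are not given: they have to be found in the camera images.
- rail: aluminium macro rail fixed to the shelf, about 380 mm along its own y, 110 mm wide, bed top 55 mm high. Origin on the shelf under the middle; x points away from the robot (turned up to 0.35 rad), z up. At its -y end a drive head with a sloped face carries the knob, in the middle a carriage carries a black lens, at the +y end (y 150 mm) stands the lock lever.
- head (a point): centre of the sloped face of the drive head (92 x 92 mm), where the knob's axis meets it: in the rail's frame x 0, y -145, z 85 mm. z is the knob's axis, out of the face, leaning 0.61 rad (35 deg) from vertical towards the rail's -y. x along the rail's x. The ring collar lies on this face round the knob.
- lens (a point): top of the black lens lying on the carriage along the rail (66 mm across, 70 mm long, top 149 mm high). The point is over the middle of its length. The carriage slides along the rail's y, driven by the knob, 10 mm per rad.
- knob (a joint): knob angle about the axis of the sloped face, rad, growing anticlockwise seen from outside; 0 with the beak along the rail's +x. Range -1.2 to 2.0; stays where left, friction 0.06 N m. Knob: black skirt 42 mm across up to 10 mm above the face; on it a bar grip 42 mm long, 12 mm wide, 10 to 45 mm above the face; a beak low at one end; a white line on top from the middle to the beak's end.
- knob_axis (a point): point on the knob's axis 34 mm above the sloped face (11 mm below the top of the bar grip). Turns with the knob: z along the axis, up out of the face; x along the bar towards the beak; y across the 12 mm width of the bar.
- knob_tip (a point): tip of the knob's aluminium beak (its pointer, a block 5 mm wide standing 10 to 22 mm above the face): 30 mm from the axis, 13 mm above the sloped face. Same axes as knob_axis.
- nib (a point): where the beak's tip lies when the knob is on the mark: inner end of the nib, 30 mm from the knob's axis, 13 mm above the sloped face. The nib is an aluminium block 12 x 5 mm (top 13 mm above the face) on the black marker collar, a flat ring 84 mm across, 6 mm high, stiff (0.6 N m), which is to stay as set. x points outward from the knob's axis, z along it.
- lock (a joint): lock lever angle, rad: 0 = unlocked, leaning 0.5 rad from upright towards the rail's -x (the robot); 1.0 = locked, leaning 0.5 rad towards the rail's +x (away). It has stops at both ends, stays where it is left, friction 0.06 N m (1 N at its tip).
- lock_tip (a point): centre of the lever's round end, a ball 26 mm across on a 10 mm stick. It moves on a circle of radius 70 mm about a hinge along the rail's y, at x 0, y 150, z 77 mm in the rail's frame: 138 mm high at either end, 147 mm upright. The black block under it is 70 x 50 mm, its top 80 mm high (90 mm at the hinge).
- body_cap: white plastic body cap lying flat, 60 mm across, 13 mm high; origin at the centre of its underside. Not part of the job.
- tub: desiccant tub, a round tub 42 mm across, 28 mm high; origin at the centre of its underside. Not part of the job.
- hood: orange lens hood, an open flared ring 84 mm across, 45 mm high; origin at the centre of its underside. Not part of the job.
- spare_lens: black lens standing on end, 72 mm across, 75 mm high; origin at the centre of its underside. Not part of the job.
- rear_cap: grey rear cap lying flat, 56 mm across, 17 mm high; origin at the centre of its underside. Not part of the job.
- brush: lens brush lying flat, 150 mm long. Not part of the job.
- dispenser: press-top push dispenser of desiccant tubs, foot 85 x 85 mm, 183 mm high, 1.2 kg; origin at the centre of its underside. Not part of the job.

How it is judged (in metres and radians):
On the way, in this order (a step that is already met when the one before it is completed fails the run):
1. the lock lever is pulled over to unlocked before the knob is turned (value of joint lock below 0.2 rad and distance of knob_tip from where it was at the start of the episode below 0.004 m), for 0.2 s.
2. the knob is turned so that its beak points at the nib, with the lever still unlocked (angle between the x axis of knob_tip and the x axis of nib, either way round below 0.09 rad and distance between knob_tip and nib below 0.02 m and value of joint lock below 0.3 rad), for 0.2 s.
3. the lever is pushed back over to locked with the beak still at the nib (angle between the x axis of knob_tip and the x axis of nib, either way round below 0.09 rad and distance between knob_tip and nib below 0.02 m and value of joint lock above 0.8 rad), for 0.2 s.
At the end, for the whole second after the job is handed in: The knob's beak points at the nib within 0.09 rad (5 deg), the knob is at rest, the lock lever is over at locked (joint above 0.8), and the marker collar is where it was (nib moved less than 3 mm) (all of step 3 and velocity of joint knob between -0.05 and 0.05 rad/s and distance of nib from where it was at the start of the episode below 0.003 m); the robot touches nothing.
It fails at once if the marker collar is turned (nib moved more than 4 mm) (distance of nib from where it was at the start of the episode above 0.004 m).
It fails at once if another thing on the shelf is shifted by more than 25 mm (distance of any of body_cap, tub, hood, spare_lens, rear_cap, brush, dispenser from where it was at the start of the episode above 0.025 m).
It also fails if it takes over 72 s, if anything falls off the work surface, if the arm or the gripper's body presses on something with over 40 N, if the wrist force passes 120 N, or if a joint passes its speed limit or range.

ROBOT

A 6-joint arm with a two-finger parallel gripper is mounted at the origin on the work surface. World frame = base frame: x ahead of the robot, y to its left, z up, the work surface at z = 0. Lengths are in mm, angles in degrees, forces in N, time in s.
With the tool pointing down it reaches from about 350 to 850 mm from the base axis. Payload 8.1 kg.
Tool frame: the origin (TCP) lies between the finger pads; the fingertips stand 14 mm ahead of it and the grasp point (between the pads) lies 5 mm behind it; z points along the fingers, x is the direction in which the jaws open and shut, and the axes are right-handed (so a half turn about z gives the same grasp; the last joint's range is limited). The gripper opens to 85 mm and grips with 20 to 120 N. Pads are 22 mm wide; open, the fingers measure 114 mm over their backs; the gripper's body (76 mm by 85 mm) begins 54 mm behind the grasp point. The pads swing forward as they close: fully open they stand 13 mm farther back than shut.
Start: joints at [62.888, 7.471, 85.268, -0, 87.261, -4.893], TCP at [226.871, 555.459, 214.992] pointing down, gripper open.
Joint ranges: [-169.43, 169.43], [-51.17, 129.36], [1.28, 143.12], [-76.62, 256.62], [0, 156.53], [-152.29, 152.29]. Speed limits (degrees/s): [136.94, 136.94, 159.86, 180, 180, 180].

INTERFACE

Orientations are given as [roll, pitch, yaw] about the fixed x, y, z axes, in that order (R = Rz(yaw) Ry(pitch) Rx(roll)).
In Python, from bench import r, vision, job gives the robot as it stands.
- The arm moves only by the tool send_rows, never from a script. Its arguments are lists of equal length, an entry for each row: "dp": the shift along the world's x, y, z in mm, a list of three; "rot": the turn, a rotation vector about the world's x, y, z in rad, a list of three. In form: {"dp": [[tx, ty, tz], ...], "rot": [[wx, wy, wz], ...]}. A call has 1 to 5 rows; each row is the pose to reach, as a shift and turn from the pose commanded when the call began; what a row does not reach only later rows make up. A row lasts 1/8 s, in which the tool goes at most 62.5 mm and 10.7 degrees, less where a joint would pass 70% of its speed; a pose out of reach is approached as far as the arm can. A call with a gripper value outside its range is refused whole. "jaw" is the finger opening in mm, from 0 to 85.4, set as the call begins (left out, the last holds). The fingers move at their own pace and stop on an object; "force" is the grip in N (left out, the last holds). Time passes only in rows, so rows that repeat a pose let the fingers close. It gives the time, the measured TCP pose, the force and the opening at its end, in the units of the state.
- r.sense(): the state, without advancing time (a new reading comes with each control period).
- vision.snapshot(name): name is "side" or "top" or "wrist"; returns a dict with "pixels" (420x560x3 uint8, red, green, blue), "depth" (420x560 float32, mm along the optical axis (not along the pixel's ray), 0 where there is no reading), "intrinsics" (3x3 intrinsics, pixels), "world_from_camera" (4x4, takes a point from camera to world coordinates); the wrist camera has in their place "T_tool_cam" (4x4, takes a point from camera to tool coordinates, whose origin is the TCP and whose axes are the tool frame's). Camera axes: x right, y down, z forward; pixel columns grow to the right and rows downward; lengths in mm; the calibration is good to about 2 mm. A picture is of the moment at which its call begins: read the wrist's pose just before it.
- job.hand_in(): hands the job in, once; it reports no verdict.
The state is a dict: "time": time; "joint_pos": joint angles; "qd": joint speeds; "joint_efforts": joint torques, N m; "tool_pos": TCP position; "tcp_rot": TCP orientation; "ft_force": force on the tool from outside, world axes, zero at the start; "wrist_torque": the same for the moment, N m; "finger_gap": finger opening in mm.
Only numpy, scipy, OpenCV 4.12 (cv2) and the standard library are available. Lean on these libraries where they do the work, as an engineer would, in place of code of your own. Each camera call takes 0.05 s, during which the arm holds its last target.

## Working session

There is one attempt and no reset: what is moved stays moved. The work goes in short steps, Python scripts to look and compute and a tool call to move; the robot and the scene stay as the last step left them, time stands still between calls to the robot, and variables do not carry over. Pictures are saved under pics/ and viewed, and the job is handed in when it is done.

Besides the shell and the picture viewer there is one more tool, called by a JSON object that holds its "fn" and its "kwargs". send_rows: Moves the arm, as the interface text tells. Its arguments: {"type":"object","properties":{"dp":{"type":"array"},"rot":{"type":"array"},"jaw":{"type":"number"},"force":{"type":"number"}},"required":["dp","rot"]}

```bash
mkdir -p pics; ls
python3 - <<'E'
from bench import r,vision
import cv2,numpy as np
print(r.sense())
for n in("side","top","wrist"):
    s=vision.snapshot(n); np.savez(f"s0_{n}.npz",**s)
    cv2.imwrite(f"pics/a_{n}.png",s["pixels"][:,:,::-1])
    print(n,s["intrinsics"].tolist(),np.round(s.get("world_from_camera",s.get("T_tool_cam")),3).tolist())
E
```

```text
pics
{'time': 0.0, 'joint_pos': array([ 6.28881584e+01,  7.51399062e+00,  8.53277123e+01, -2.20619557e-04,
        8.72633364e+01, -4.89210708e+00]), 'qd': array([ 0.02146827, -0.03855529, -0.03585303,  0.07227504,  0.05707771,
       -0.02159373]), 'joint_efforts': array([-1.34689239e-03, -5.69379580e+01, -5.00555170e+01, -2.95777418e-04,
        1.46284213e-02,  3.13227630e-06]), 'tool_pos': array([226.60377488, 554.94129779, 213.9711442 ]), 'tcp_rot': array([-1.79991262e+02,  1.04675428e-01,  6.77802842e+01]), 'ft_force': array([ 0.6712549 ,  0.10226288, -0.50003702]), 'wrist_torque': array([ 0.00795668,  0.01875125, -0.00712328]), 'finger_gap': 85.46254875312673}
side [[388.6917871785906, 0.0, 275.17333622050444], [0.0, 388.6917871785906, 215.7669851546122], [0.0, 0.0, 1.0]] [[0.923, -0.265, 0.28, 366.78], [-0.385, -0.613, 0.69, -434.43], [-0.011, -0.745, -0.667, 609.101], [0.0, 0.0, 0.0, 1.0]]
top [[523.1177166171591, 0.0, 277.6689021882998], [0.0, 523.1177166171591, 211.72239732725595], [0.0, 0.0, 1.0]] [[-0.007, -0.99, 0.14, 436.384], [-1.0, 0.008, 0.009, 78.089], [-0.01, -0.14, -0.99, 1331.95], [0.0, 0.0, 0.0, 1.0]]
wrist [[317.39649818341195, 0.0, 276.5226096170959], [0.0, 317.39649818341195, 217.95589125771315], [0.0, 0.0, 1.0]] [[1.0, 0.001, -0.0, -0.263], [-0.001, 0.966, 0.258, -64.911], [0.001, -0.258, 0.966, -159.729], [0.0, 0.0, 0.0, 1.0]]
```

View pics/a_side.png

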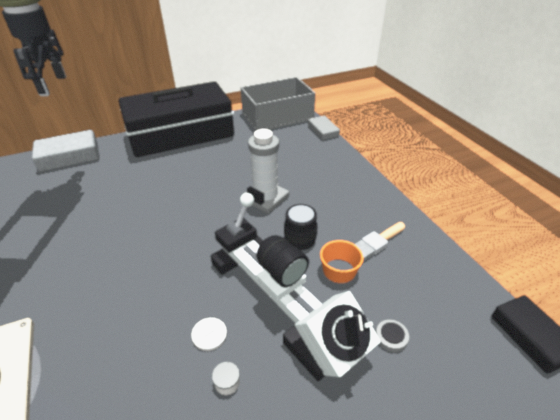

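View pics/a_top.png

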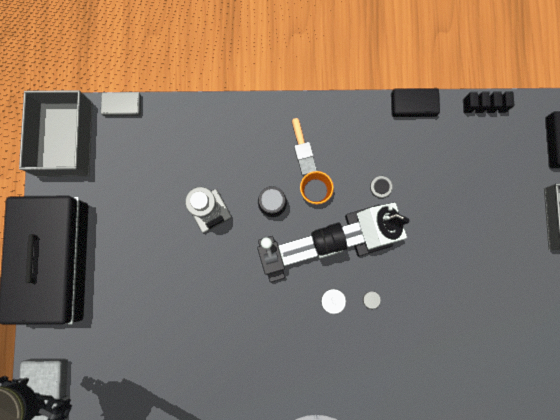

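View pics/a_wrist.png

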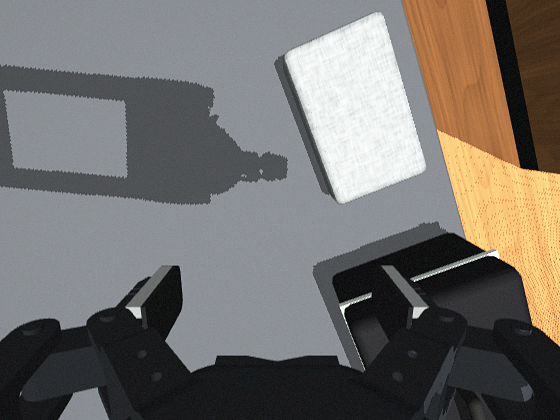

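The top view shows the lever ball at about (266,243), the drive head at about (385,225) and the lens between them. The side view shows the ball at (247,200) and the knob and collar at about (347,335). I'll enlarge these areas.

```bash
cat > h.py <<'E'
import numpy as np,cv2
def load(f): return dict(np.load(f))
def ray(s,uv):
    K=s["intrinsics"];T=s["world_from_camera"]
    d=T[:3,:3]@np.linalg.inv(K)@[uv[0],uv[1],1]
    return T[:3,3],d
def plane(s,uv,z):
    o,d=ray(s,uv); return o+d*(z-o[2])/d[2]
def tri(a,ua,b,ub):
    A=[];c=[]
    for s,u in((a,ua),(b,ub)):
        o,d=ray(s,u);d=d/np.linalg.norm(d);P=np.eye(3)-np.outer(d,d);A.append(P);c.append(P@o)
    x=np.linalg.lstsq(np.vstack(A),np.hstack(c),rcond=None)[0]
    return x,[np.linalg.norm(P@x-q) for P,q in zip(A,c)]
def proj(s,p):
    T=np.linalg.inv(s["world_from_camera"]);q=T[:3,:3]@p+T[:3,3];q=s["intrinsics"]@q;return q[:2]/q[2]
def crop(s,x0,y0,w,h,k,fn):
    im=s["pixels"][y0:y0+h,x0:x0+w,::-1];im=cv2.resize(im,None,fx=k,fy=k,interpolation=cv2.INTER_CUBIC)
    for i in range(0,w,10): cv2.putText(im,str(x0+i),(i*k,8),0,.3,(0,0,255),1); cv2.line(im,(i*k,8),(i*k,14),(0,0,255),1)
    for i in range(0,h,10): cv2.putText(im,str(y0+i),(0,i*k),0,.3,(0,0,255),1)
    cv2.imwrite(fn,im)
E
python3 - <<'E'
from h import *
s=load("s0_side.npz");t=load("s0_top.npz")
crop(s,290,280,110,100,7,"pics/b_sh.png")
crop(t,340,190,80,75,8,"pics/b_th.png")
crop(s,200,180,80,75,8,"pics/b_sl.png")
crop(t,240,220,80,70,8,"pics/b_tl.png")
E
```

```text
(no output)
```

View pics/b_sh.png

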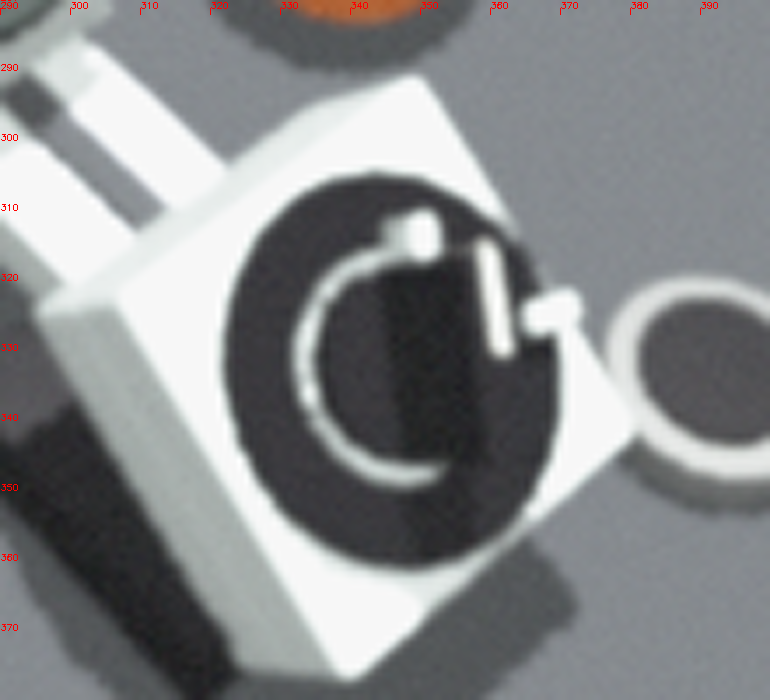

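View pics/b_th.png

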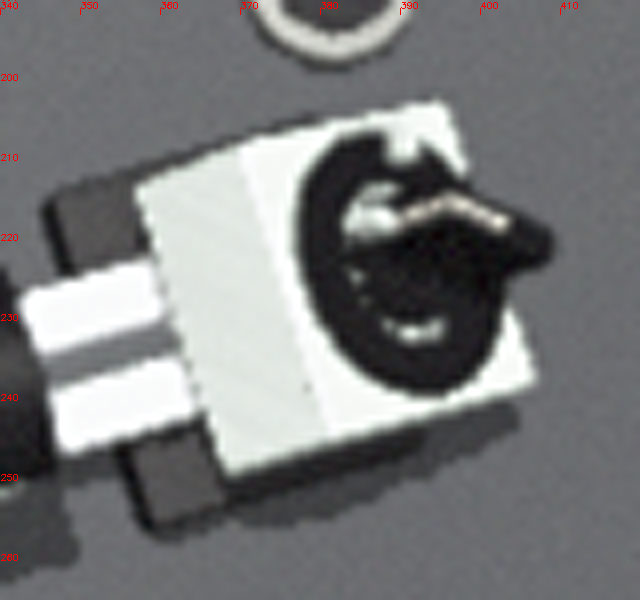

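View pics/b_sl.png

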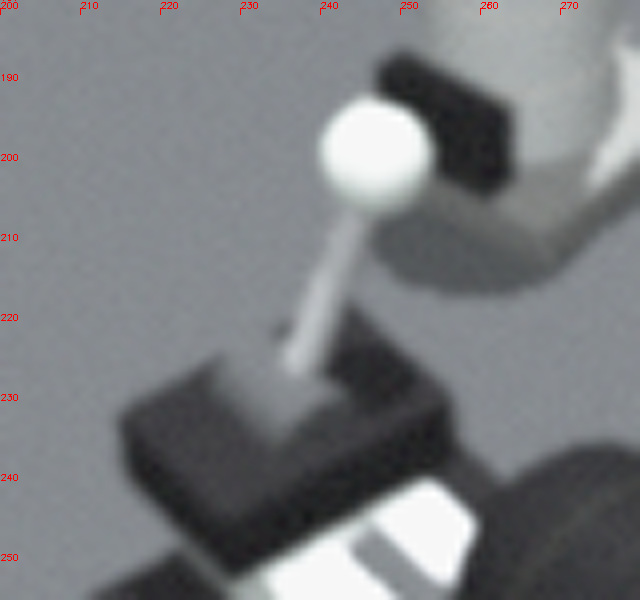

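View pics/b_tl.png

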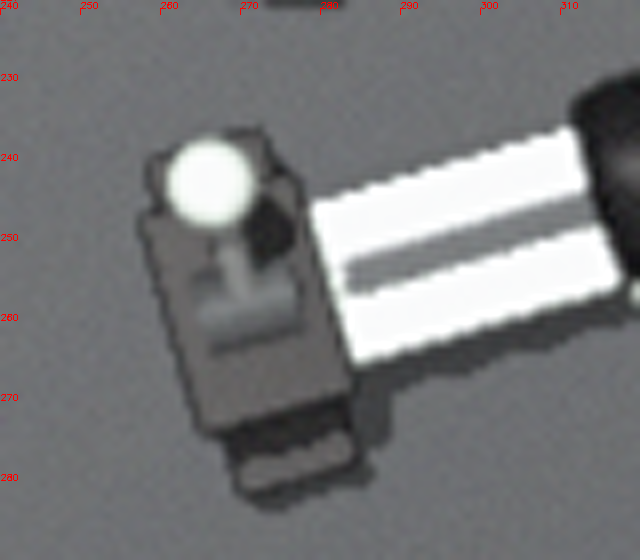

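```bash
cat >> h.py <<'E'
from scipy.optimize import least_squares
SL=0.61
def Rz(a): c,s=np.cos(a),np.sin(a); return np.array([[c,-s,0],[s,c,0],[0,0,1]])
RF=np.array([[1,0,0],[0,np.cos(SL),-np.sin(SL)],[0,np.sin(SL),np.cos(SL)]])  # face->rail (cols x,y,z)
def face(p): return np.array([0,-145,85])+RF@np.array(p,float)
def ball(q): a=q-.5; return np.array([70*np.sin(a),150,77+70*np.cos(a)])
def W(x,p): return np.array([x[0],x[1],0])+Rz(x[2])@p
def onface(s,uv,x,h):
    o,d=ray(s,uv);R=Rz(x[2])@RF;c=W(x,face([0,0,0]))
    o2=R.T@(o-c);d2=R.T@d;return o2+d2*(h-o2[2])/d2[2]
E
python3 - <<'E'
from h import *
s=load("s0_side.npz");t=load("s0_top.npz")
print(tri(s,(247,199.5),t,(266.3,243.2)))
C=[(s,(349,291),[46,46,0]),(s,(380,342),[46,-46,0]),(s,(339.5,377),[-46,-46,0]),(s,(307,322),[-46,46,0]),
(t,(394.5,203),[46,-46,0]),(t,(406.5,237.5),[-46,-46,0]),(t,(380.5,245),[-46,46,0]),(t,(369.5,208),[46,46,0])]
def f(x): 
    e=[proj(a,W(x,face(p)))-u for a,u,p in C]+[proj(a,W(x,ball(1.0)))-u for a,u in((s,(247,199.5)),(t,(266.3,243.2)))]
    return np.hstack(e)
o=least_squares(f,[450,0,0.2],loss='soft_l1');x=o.x
print(x,f(x).reshape(-1,2).round(1).tolist())
np.save("rail.npy",x)
for n,a,u,h in(("nib inner-s",s,(364.5,325.5),13),("nib outer-s",s,(372,323),13),("nib-t",t,(390.5,209.5),13),("beak s",s,(350,311),22),("beak t",t,(384,217),22),
 ("line out s",s,(357.5,314.5),45),("line in s",s,(361.5,331),45),("line in t",t,(402,218.5),45),("line bend t",t,(394.5,215),45),("line end t",t,(388.5,218),22)):
    p=onface(a,u,x,h);print(n,p.round(1),np.arctan2(p[1],p[0]).round(3),np.hypot(*p[:2]).round(1))
print("ball",W(x,ball(1.)),W(x,ball(0)),"head",W(x,face([0,0,0])),W(x,face([0,0,34])))
E
```

```text
(array([532.34593686, 115.69418282, 139.15747272]), [np.float64(0.013273448170377828), np.float64(0.01327344817082335)])
[ 5.41683429e+02 -3.68248343e+01  2.80009556e-01] [[0.3, -1.4], [1.0, -1.1], [-0.1, 0.3], [-1.1, -0.4], [0.9, -0.5], [0.8, 0.8], [1.3, 0.5], [0.2, 0.0], [-0.1, -0.0], [-0.4, -0.0]]
nib inner-s [27.7 -8.1 13. ] -0.284 28.8
nib outer-s [ 41.3 -12.3  13. ] -0.29 43.1
nib-t [30.3 -6.5 13. ] -0.211 31.0
beak s [14.3 24.3 22. ] 1.037 28.2
beak t [15.4 32.9 22. ] 1.132 36.4
line out s [ 8.7 19.4 45. ] 1.147 21.2
line in s [ 0.2 -2.  45. ] -1.485 2.0
line in t [ 0.2  1.8 45. ] 1.486 1.8
line bend t [12.1 22.5 45. ] 1.078 25.6
line end t [10.7 19.4 22. ] 1.065 22.2
ball [532.48143162 116.60783038 138.43077933] [467.97597592  98.05834015 138.43077933] head [ 581.75632943 -176.17748995   85.        ] [ 587.1392237  -194.8963897   112.86803261]
```

Run:
```python
from h import *
s=load("s0_side.npz");t=load("s0_top.npz")
print("disp cap top",tri(s,(263,135),t,(200,201)), "foot corners", [plane(t,u,10).round() for u in((231,214),(208,231))])
print("box",[plane(t,u,100).round() for u in((80,322),(80,200),(5,320))])
# depth heights in top image
d=t["depth"]
for n,u in(("disp",(200,203)),("blackpart",(216,213)),("box",(40,250)),("handle",(33,255)),("spare",(272,200)),("hood",(303,188))):
    o,dd=ray(t,u); print(n,(o+dd*d[u[1],u[0]]).round())
```

```text
disp cap top (array([624.27933374, 262.53033722, 178.70140275]), [np.float64(0.5775949965453022), np.float64(0.5775949965446426)]) foot corners [array([618., 210.,  10.]), array([575., 268.,  10.])]
box [array([356., 550., 100.]), array([643., 563., 100.]), array([362., 725., 100.])]
disp [619. 261. 185.]
blackpart [613. 241.  67.]
box [522. 643. 120.]
handle [511. 659. 120.]
spare [643. 103.  76.]
hood [683.  25.  15.]
```

{"fn": "send_rows", "kwargs": {"dp": [[20,-28,20],[40,-57,40],[60,-86,60],[80,-116,60],[100,-146,60]], "rot": [[0,0,-0.16],[0,0,-0.32],[0,0,-0.48],[0,0,-0.64],[0,0,-0.8]], "jaw": 60, "force": 20}}

```text
time: 0.78
tool_pos: [327.4, 408.5, 275.1]
tcp_rot: [-180.0, -0.0, 21.6]
ft_force: [1.0, -0.3, -0.3]
finger_gap: 60.0
```

{"fn": "send_rows", "kwargs": {"dp": [[20,-28,0],[40,-57,0],[60,-86,0],[80,-116,0],[100,-146,0]], "rot": [[0,0,-0.168],[0,0,-0.336],[0,0,-0.504],[0,0,-0.672],[0,0,-0.84]]}}

```text
time: 1.4
tool_pos: [427.2, 262.4, 274.7]
tcp_rot: [180.0, 0.0, -26.5]
ft_force: [0.5, 0.2, 0.7]
finger_gap: 60.0
```

{"fn": "send_rows", "kwargs": {"dp": [[21,-29,0],[42,-58,0],[63,-87,-10],[84,-117,-20],[105.6,-147,-30]], "rot": [[0,0,-0.167],[0,0,-0.334],[0,0,-0.5],[0,0,-0.667],[0,0,-0.834]]}}

```text
time: 2.02
tool_pos: [532.9, 115.4, 244.4]
tcp_rot: [180.0, 0.0, -74.3]
ft_force: [0.9, 0.4, 0.1]
finger_gap: 60.0
```

{"fn": "send_rows", "kwargs": {"dp": [[0,0,0]], "rot": [[0,0,0]]}}

```text
time: 2.15
tool_pos: [532.6, 114.3, 243.3]
tcp_rot: [179.8, -0.0, -74.2]
ft_force: [0.3, 0.7, -0.5]
finger_gap: 60.0
```

```bash
cat >> h.py <<'E'
from scipy.spatial.transform import Rotation as Ro
def wsnap(fn):
    from bench import r,vision
    st=r.sense(); s=vision.snapshot("wrist")
    T=np.eye(4);T[:3,:3]=Ro.from_euler("xyz",st["tcp_rot"],degrees=True).as_matrix();T[:3,3]=st["tool_pos"]
    s["world_from_camera"]=T@s["T_tool_cam"]
    np.savez(fn,**s); cv2.imwrite("pics/"+fn+".png",s["pixels"][:,:,::-1]); return s,st
E
python3 - <<'E'
from h import *
s,st=wsnap("w1");x=np.load("rail.npy")
print(st["joint_pos"].round(1),st["tool_pos"],st["tcp_rot"])
print(proj(s,W(x,ball(1.))))
E
```

```text
[ 6.7 -1.5 91.6 -0.  90.  81. ] [532.61419834 114.29358977 243.2649437 ] [ 1.79840638e+02 -6.28419562e-03 -7.42238149e+01]
[273.19754464 210.82386224]
```

View pics/w1.png

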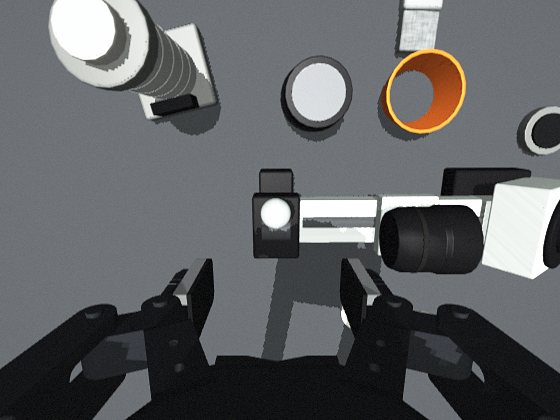

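The ball is at (275,212), within 2 px of the prediction. I'll descend and grip it.

{"fn": "send_rows", "kwargs": {"dp": [[0,0,-28],[0,0,-56],[0,0,-84],[0,0,-110],[0,0,-110]], "rot": [[0,0,0],[0,0,0],[0,0,0],[0,0,0],[0,0,0]]}}

```text
time: 2.82
tool_pos: [530.2, 117.2, 133.0]
tcp_rot: [179.7, 0.1, -73.8]
ft_force: [-0.5, -0.2, -0.1]
finger_gap: 59.8
```

{"fn": "send_rows", "kwargs": {"dp": [[0,0,0],[0,0,0],[0,0,0],[0,0,0],[0,0,0]], "rot": [[0,0,0],[0,0,0],[0,0,0],[0,0,0],[0,0,0]], "jaw": 20, "force": 20}}

```text
time: 3.45
tool_pos: [532.6, 116.4, 135.2]
tcp_rot: [-180.0, 0.0, -74.0]
ft_force: [0.7, 0.7, -0.5]
finger_gap: 20.0
```

Run:
```python
from h import *
s,st=wsnap("w2")
from bench import vision
a=vision.snapshot("side"); np.savez("s1.npz",**a); crop(a,180,130,130,110,6,"pics/s1.png")
```

```text
(no output)
```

View pics/w2.png

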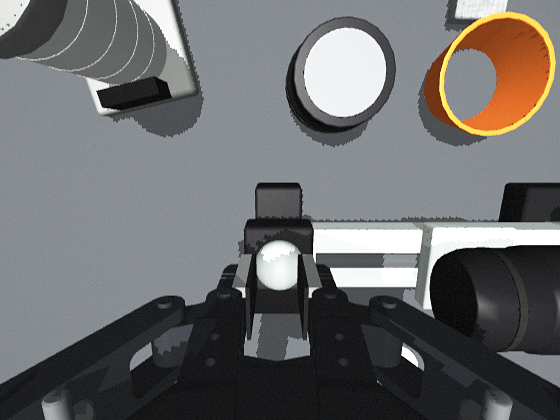

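View pics/s1.png

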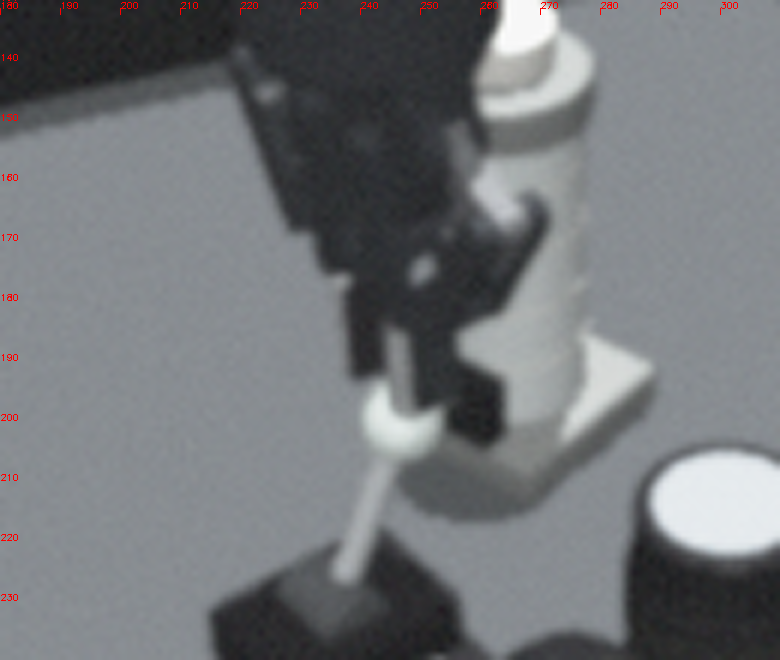

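Run:
```python
from h import *
from bench import r
s=load("s1.npz");st=r.sense();R=Ro.from_euler("xyz",st["tcp_rot"],degrees=True).as_matrix();x=np.load("rail.npy")
print(st["tool_pos"],st["finger_gap"])
for gx in(-12,12):
  for y in(-11,11):
    for z in (14,0,-8): print(gx,y,z,(st["tool_pos"]+R@[gx,y,z]).round(),proj(s,st["tool_pos"]+R@[gx,y,z]).round(1))
w=load("w2.npz")
for gx in(-10,10):
  for y in(-11,11): print(gx,y,proj(w,st["tool_pos"]+R@[gx,y,14]).round(1))
print(proj(s,st["tool_pos"]),proj(w,W(x,ball(1.))))
crop(w,200,180,160,150,5,"pics/w2c.png")
```

```text
[532.44242845 116.40565318 134.98677613] 20.14667406993395
-12 -11 14 [540. 131. 121.] [248.5 201.2]
-12 -11 0 [540. 131. 135.] [248.1 195.6]
-12 -11 -8 [540. 131. 143.] [247.8 192.4]
-12 11 14 [519. 125. 121.] [239.3 205.8]
-12 11 0 [519. 125. 135.] [238.7 200.2]
-12 11 -8 [519. 125. 143.] [238.4 197. ]
12 -11 14 [546. 108. 121.] [255.7 207.3]
12 -11 0 [546. 108. 135.] [255.4 201.7]
12 -11 -8 [546. 108. 143.] [255.2 198.5]
12 11 14 [525. 102. 121.] [246.5 212.1]
12 11 0 [525. 102. 135.] [246.  206.5]
12 11 -8 [525. 102. 143.] [245.7 203.2]
-10 -11 [258.1 231.4]
-10 11 [258.6 266.9]
10 -11 [292.9 231.4]
10 11 [292.4 266.9]
[247.04638455 200.95685553] [275.07457319 260.9273279 ]
```

View pics/w2c.png

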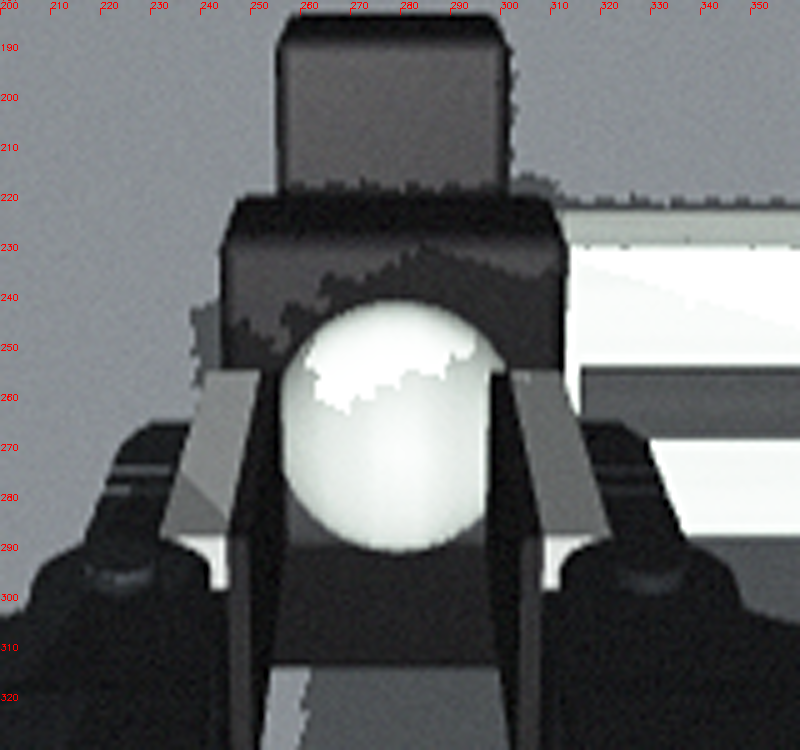

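Run:
```python
from h import *
for f in("w1","w2"):
    w=load(f+".npz");d=w["depth"];T=w["T_tool_cam"];K=w["intrinsics"]
    P=[(203,262),(208,275),(185,290),(195,300),(207,300),(360,275),(355,300)] if f=="w1" else [(245,256),(240,265),(236,283),(251,260),(252,280),(300,260),(305,265),(303,280),(279,265),(279,285),(270,300)]
    for u in P:
        z=d[u[1],u[0]];p=np.linalg.inv(K)@[u[0]*z,u[1]*z,z];print(f,u,(T[:3,:3]@p+T[:3,3]).round(1), (w["world_from_camera"]@np.r_[p,1])[:3].round(1))
w=load("w1.npz");crop(w,150,230,250,170,3,"pics/w1c.png")
```

```text
w1 (203, 262) [-31.3 -11.4 -31.8] [535.2 147.6 275. ]
w1 (208, 275) [-29.4  -5.5 -32.2] [530.  144.1 275.4]
w1 (185, 290) [-32.2 -11.1 -56.6] [534.7 148.4 299.8]
w1 (195, 300) [-29.6  -5.9 -54.3] [530.4 144.4 297.6]
w1 (207, 300) [-29.4   4.2 -36.6] [520.7 141.5 279.9]
w1 (360, 275) [ 33.4 -11.6 -45. ] [552.9  85.3 288.2]
w1 (355, 300) [ 30.6  -3.8 -50.6] [544.7  85.9 293.8]
w2 (245, 256) [-13.7 -11.5 -25.1] [539.8 132.8 160.2]
w2 (240, 265) [-15.  -11.3 -34.6] [539.2 133.9 169.7]
w2 (236, 283) [-14.6 -11.4 -51.5] [539.4 133.6 186.7]
w2 (251, 260) [-10.8 -11.  -28.6] [540.2 129.8 163.7]
w2 (252, 280) [ -9.5  -7.4 -41. ] [537.1 127.6 176.2]
w2 (300, 260) [ 10.9 -11.5 -29.8] [546.6 109.1 164.9]
w2 (305, 265) [ 12.7 -11.2 -34.4] [546.8 107.3 169.6]
w2 (303, 280) [ 10.7 -11.2 -48.7] [546.3 109.3 183.9]
w2 (279, 265) [  1.8  -3.8 -17.4] [536.7 115.8 152.5]
w2 (279, 285) [  1.8   7.9 -15.4] [525.5 112.5 150.5]
w2 (270, 300) [-4.3 55.5 53.9] [478.1 105.2  81.2]
```

View pics/w1c.png

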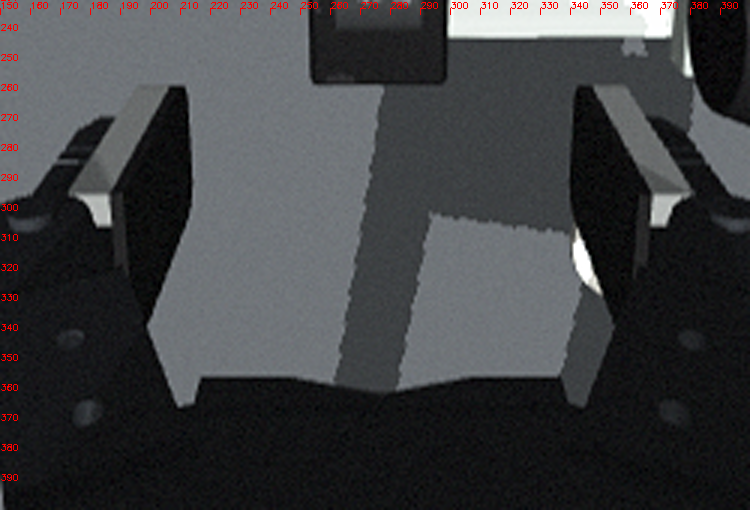

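The wrist depth puts the fingertips about 24 mm behind the TCP at gap 20, not 14 mm ahead of it. I'll check that against the side and top depth.

Run:
```python
from h import *
s=load("s1.npz");d=s["depth"]
for u in[(247,186),(247,190),(247,193),(247,196),(247,198),(247,200),(247,203),(240,190),(240,192),(251,195),(251,197)]:
    o,q=ray(s,u);print(u,s["pixels"][u[1],u[0]],(o+q*d[u[1],u[0]]).round(1))
from bench import r;st=r.sense();print(st["tool_pos"],st["joint_pos"].round(1))
```

```text
(247, 186) [107 110 111] [529.4  99.4 183.8]
(247, 190) [116 120 120] [528.6  98.5 175.6]
(247, 193) [123 125 125] [528.8 100.8 167. ]
(247, 196) [130 134 134] [527.5  97.8 162.5]
(247, 198) [141 146 146] [527.5  98.7 157.2]
(247, 200) [211 218 216] [529.1 105.  147.1]
(247, 203) [206 215 211] [528.3 103.9 140.9]
(240, 190) [42 42 43] [522.9 124.8 158.5]
(240, 192) [65 66 69] [522.7 125.6 153.2]
(251, 195) [45 48 51] [533.4  92.  167.2]
(251, 197) [69 70 74] [533.8  93.9 161.1]
[532.44242845 116.40565318 134.98677613] [ 6.9  2.  99.6  0.  78.5 80.9]
```

Both views agree: the real fingertips sit about 35 mm further back along the tool axis than stated. I'll treat the grasp point as about 41 mm behind the reported TCP.

{"fn": "send_rows", "kwargs": {"dp": [[0,0,0],[0,0,0],[0,0,-12],[0,0,-24],[0,0,-35]], "rot": [[0,0,0],[0,0,0],[0,0,0],[0,0,0],[0,0,0]], "jaw": 60}}

```text
time: 4.18
tool_pos: [531.8, 116.4, 98.4]
tcp_rot: [179.9, 0.0, -74.0]
ft_force: [-0.3, 0.2, -0.2]
finger_gap: 60.0
```

{"fn": "send_rows", "kwargs": {"dp": [[0,0,0],[0,0,0],[0,0,0],[0,0,0],[0,0,0]], "rot": [[0,0,0],[0,0,0],[0,0,0],[0,0,0],[0,0,0]], "jaw": 20, "force": 20}}

```text
time: 4.8
tool_pos: [532.8, 115.3, 100.2]
tcp_rot: [-180.0, -0.1, -74.0]
ft_force: [1.0, -4.5, -2.5]
finger_gap: 24.1
```

{"fn": "send_rows", "kwargs": {"dp": [[-6,-1.7,3],[-12.4,-3.6,5.5],[-18.9,-5.4,7.2],[-25.6,-7.3,8.2],[-32.3,-9.3,8.6]], "rot": [[0,0,0],[0,0,0],[0,0,0],[0,0,0],[0,0,0]]}}

```text
time: 5.42
tool_pos: [501.2, 106.2, 109.5]
tcp_rot: [-179.9, -0.1, -74.0]
ft_force: [3.7, -4.9, -3.4]
finger_gap: 24.7
```

{"fn": "send_rows", "kwargs": {"dp": [[-6.7,-1.9,-0.4],[-13.4,-3.8,-1.4],[-19.9,-5.7,-3.1],[-26.3,-7.5,-5.5],[-33.5,-9.6,-8.6]], "rot": [[0,0,0],[0,0,0],[0,0,0],[0,0,0],[0,0,0]]}}

```text
time: 6.05
tool_pos: [468.2, 96.8, 101.4]
tcp_rot: [-179.8, -0.1, -74.0]
ft_force: [3.4, -4.4, -1.0]
finger_gap: 24.4
```

{"fn": "send_rows", "kwargs": {"dp": [[-0.5,0,0],[-0.5,0,0],[-0.5,0,0]], "rot": [[0,0,0],[0,0,0],[0,0,0]]}}

```text
time: 6.42
tool_pos: [467.1, 96.5, 100.9]
tcp_rot: [-179.9, -0.1, -74.0]
ft_force: [1.0, -5.3, 0.2]
finger_gap: 24.3
```

```bash
cat >> h.py <<'E'
def toolR(x,th):
    R=Rz(x[2])@RF;a=th-np.pi/2
    X=R@[np.cos(a),np.sin(a),0];Z=-R[:,2];return np.c_[X,np.cross(Z,X),Z]
E
python3 - <<'E'
from h import *
x=np.load("rail.npy")
from bench import r
st=r.sense();Rc=Ro.from_euler("xyz",[180,0,-74],degrees=True).as_matrix()
Rt=toolR(x,1.1);v=Ro.from_matrix(Rt@Rc.T).as_rotvec();print("rot",v,np.degrees(np.linalg.norm(v)),Ro.from_matrix(Rt).as_euler("xyz",degrees=True))
n=-Rt[:,2];C=W(x,face([0,0,0]));T=C+100*n;print("n",n,"C",C,"hover",T,T-[466.17,97.56,99.99])
E
```

```text
rot [ 0.61778197 -0.17122155  1.06499818] 71.22196118629908 [-148.08197966   15.06118904   -6.60129683]
n [ 0.15832042 -0.55055588  0.81964802] C [ 581.75632943 -176.17748995   85.        ] hover [ 597.58837141 -231.23307745  166.96480178] [ 131.41837141 -328.79307745   66.97480178]
```

{"fn": "send_rows", "kwargs": {"dp": [[0,0,0],[0,0,0],[0,0,20],[0,0,60],[0,0,110]], "rot": [[0,0,0],[0,0,0],[0,0,0],[0,0,0],[0,0,0]], "jaw": 60}}

```text
time: 7.05
tool_pos: [465.2, 97.7, 210.1]
tcp_rot: [179.9, 0.0, -74.0]
ft_force: [1.9, 0.4, 0.6]
finger_gap: 59.9
```

{"fn": "send_rows", "kwargs": {"dp": [[13,-33,10],[26,-66,20],[40,-98,20],[53,-131,20],[66,-164,20]], "rot": [[0.0618,-0.0171,0.1065],[0.1236,-0.0342,0.213],[0.1853,-0.0514,0.3195],[0.2471,-0.0685,0.426],[0.3089,-0.0856,0.5325]]}}

```text
time: 7.68
tool_pos: [532.6, -67.5, 230.5]
tcp_rot: [-166.4, 12.3, -41.5]
ft_force: [-0.5, 0.5, -0.1]
finger_gap: 60.1
```

{"fn": "send_rows", "kwargs": {"dp": [[13,-33,0],[26,-66,-10],[40,-98,-25],[53,-131,-45],[65.4,-164.8,-63]], "rot": [[0.0618,-0.0171,0.1065],[0.1236,-0.0342,0.213],[0.1853,-0.0514,0.3195],[0.2471,-0.0685,0.426],[0.3089,-0.0856,0.5325]]}}

```text
time: 8.3
tool_pos: [597.9, -232.3, 166.3]
tcp_rot: [-147.9, 15.0, -6.4]
ft_force: [1.1, -0.3, 0.1]
finger_gap: 59.9
```

{"fn": "send_rows", "kwargs": {"dp": [[0,0,0],[0,0,0]], "rot": [[0,0,0],[0,0,0]]}}

```text
time: 8.55
tool_pos: [597.7, -230.8, 166.8]
tcp_rot: [-148.1, 15.1, -6.6]
ft_force: [0.5, -0.3, 1.3]
finger_gap: 59.9
```

Run:
```python
from h import *
s,st=wsnap("w3");x=np.load("rail.npy")
print(st["joint_pos"].round(1),st["tool_pos"],st["tcp_rot"])
from bench import vision
for n in("side","top"):
    a=vision.snapshot(n);np.savez(f"s2_{n}.npz",**a)
crop(load("s2_top.npz"),230,180,190,110,4,"pics/s2t.png")
crop(load("s2_side.npz"),200,150,200,150,4,"pics/s2s.png")
```

```text
[-37.5  41.7  53.8  21.6 112.3 -23.3] [ 597.7238344  -230.84417707  166.78690404] [-148.05139139   15.07924669   -6.60521157]
```

View pics/w3.png

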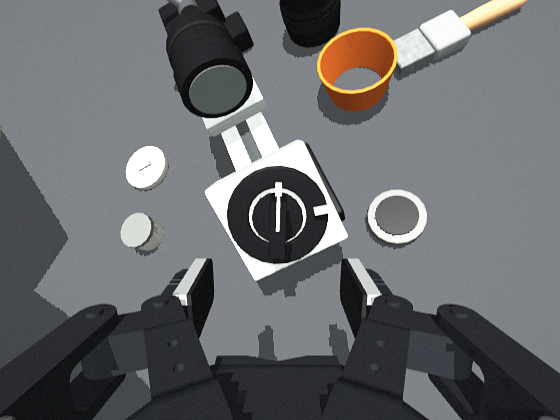

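View pics/s2s.png

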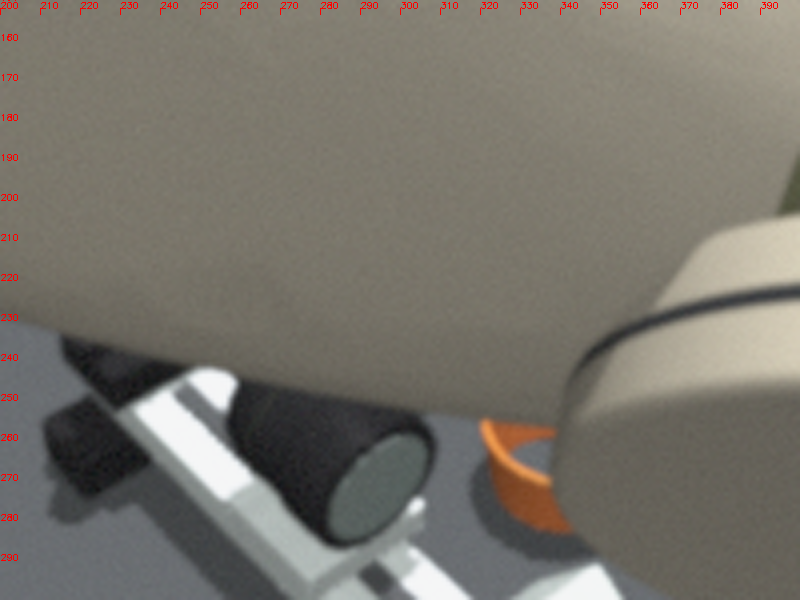

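The wrist view looks straight at the face: the beak tip is at about (278,187) and the nib at about (320,211). The side view of the lever is blocked by the arm, so I'll check it in the top view.

Run:
```python
from h import *
w=load("w3.npz");crop(w,200,140,160,145,5,"pics/w3c.png")
```

```text
(no output)
```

View pics/w3c.png

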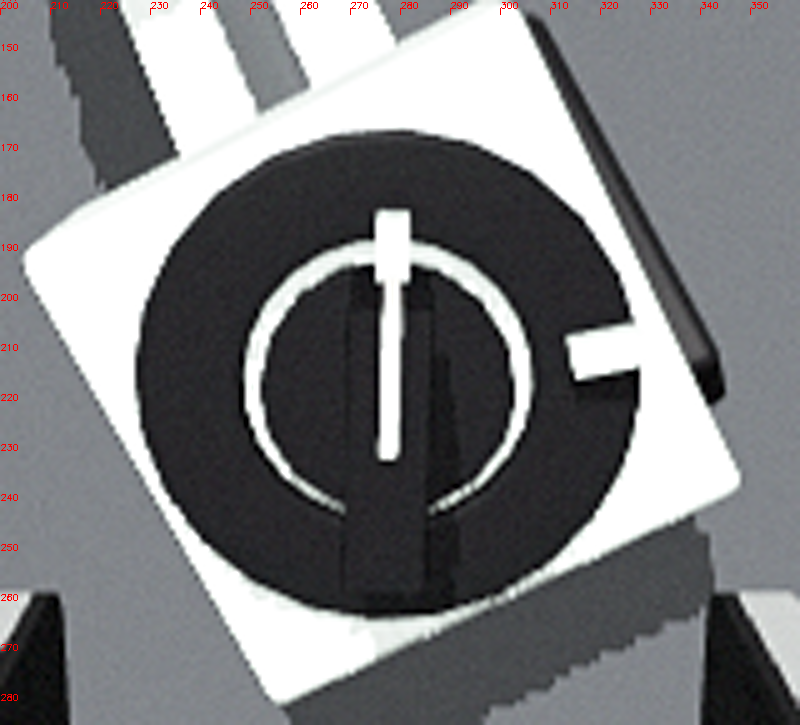

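View pics/s2t.png

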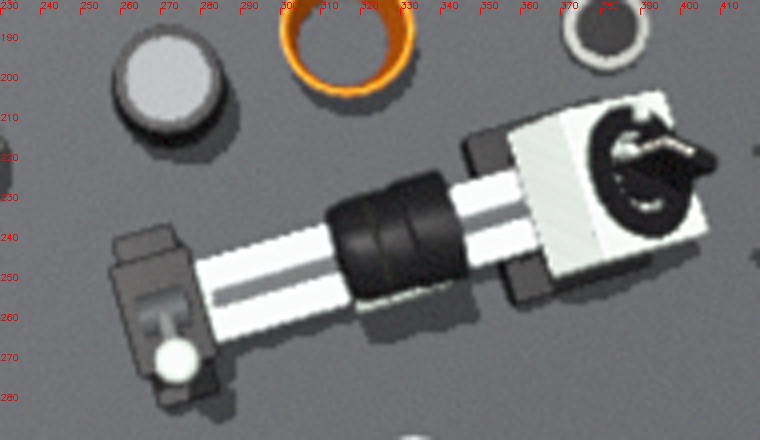

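Run:
```python
from h import *
w=load("w3.npz");x=np.load("rail.npy");t=load("s2_top.npz")
print("ball0 pred",proj(t,W(x,ball(0.))), "for .1",proj(t,W(x,ball(.1))))
C=[((227.5,214),6),((327.5,220),6)]
im=w["pixels"].astype(int).sum(2);
m=((im<250)).astype(np.uint8)
# collar ring edge: radial scan
pts=[]
for a in np.radians(np.arange(0,360,3)):
    for rr in np.arange(42,60,.25):
        u=277.5+rr*np.cos(a);v=214.5+rr*np.sin(a)
        if im[int(round(v)),int(round(u))]>500: pts.append((u,v,rr));break
pts=np.array(pts);F=np.array([onface(w,p[:2],x,3)[:2] for p in pts]);
rad=np.hypot(*F.T);k=(rad>38)&(rad<47)
g=least_squares(lambda c:np.hypot(*(F[k]-c[:2]).T)-c[2],[0,0,42],loss='soft_l1');print("collar c,r",g.x,k.sum())
c=g.x[:2]
for n,u,h in(("nib in",(313.5,211.7),13),("nib out",(327.3,208.2),13),("beak",(278.3,182),22),("beak in",(278.3,197),22),("line in",(277.5,232),45),("line out",(278.4,201),45)):
    p=onface(w,u,x,h)[:2];q=p-c;print(n,p.round(1),q.round(1),np.arctan2(q[1],q[0]).round(3),np.hypot(*q).round(1))
```

```text
ball0 pred [274.20158715 271.50128992] for .1 [273.39324009 268.78014906]
collar c,r [-0.35756138 -1.83876347 42.29629385] 114
nib in [28.6 -9.2] [29.  -7.3] -0.248 29.9
nib out [ 39.6 -11.6] [40.  -9.7] -0.238 41.2
beak [14.9 26.1] [15.2 28. ] 1.072 31.8
beak in [ 9.7 15.9] [10.  17.7] 1.055 20.4
line in [-0.2 -2.2] [ 0.1 -0.4] -1.289 0.4
line out [10.5 17.5] [10.8 19.3] 1.06 22.1
```

Run:
```python
from h import *
x=np.load("rail.npy");R=toolR(x,1.1);n=-R[:,2]
Ck=W(x,face([-0.36,-1.84,0]));T=Ck-4.5*n
d=T-[597.57,-231.24,166.99];print("T",T,"d",d,"pre (60 out)",d+60*n,"rot",-0.037*n)
print("turn",-1.306*n, -1.306*n/8)
```

```text
T [ 581.1147088  -175.24889389   80.25750779] d [-16.4552912   55.99110611 -86.73249221] pre (60 out) [ -6.95606601  22.95775361 -37.55361114] rot [-0.00585786  0.02037057 -0.03032698]
turn [-0.20676647  0.71902597 -1.07046031] [-0.02584581  0.08987825 -0.13380754]
```

{"fn": "send_rows", "kwargs": {"dp": [[-3,8,-15],[-7,23,-37.6],[-9,30,-47],[-10.6,36,-56],[-12,40.7,-63]], "rot": [[-0.006,0.02,-0.03],[-0.006,0.02,-0.03],[-0.006,0.02,-0.03],[-0.006,0.02,-0.03],[-0.006,0.02,-0.03]], "jaw": 40}}

```text
time: 9.32
tool_pos: [585.9, -190.4, 104.8]
tcp_rot: [-148.6, 16.0, -8.4]
ft_force: [-0.5, 0.2, -0.1]
finger_gap: 39.8
```

Run:
```python
from h import *
s,st=wsnap("w4");print(st["tool_pos"],st["ft_force"].round(1))
```

```text
[ 585.93281938 -190.44537604  104.75304932] [-0.5  0.2 -0.1]
```

View pics/w4.png

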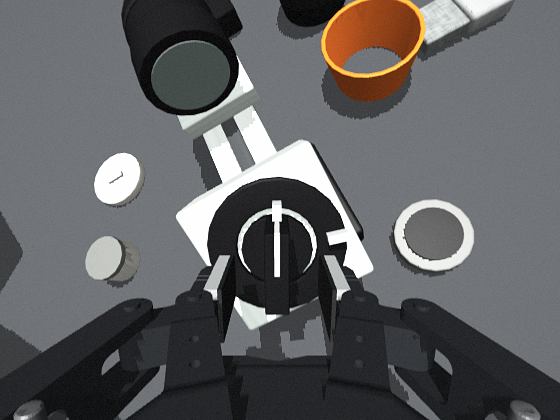

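The bar at u≈277 is centred between the pads, so I'll advance and close.

{"fn": "send_rows", "kwargs": {"dp": [[-1.5,5,-8],[-3,10,-16],[-4.4,15.3,-23.7],[-4.4,15.3,-23.7],[-4.4,15.3,-23.7]], "rot": [[0,0,0],[0,0,0],[0,0,0],[0,0,0],[0,0,0]]}}

```text
time: 10.0
tool_pos: [581.2, -175.3, 80.4]
tcp_rot: [-148.6, 16.1, -8.4]
ft_force: [0.0, 0.5, -0.1]
finger_gap: 40.0
```

{"fn": "send_rows", "kwargs": {"dp": [[0,0,0],[0,0,0],[0,0,0],[0,0,0],[0,0,0]], "rot": [[0,0,0],[0,0,0],[0,0,0],[0,0,0],[0,0,0]], "jaw": 8, "force": 30}}

```text
time: 10.62
tool_pos: [581.3, -175.5, 80.8]
tcp_rot: [-148.6, 16.1, -8.4]
ft_force: [-1.4, -1.9, 5.0]
finger_gap: 11.3
```

Run:
```python
from h import *
s,st=wsnap("w5");print(st["tool_pos"],st["ft_force"].round(1),st["wrist_torque"].round(2),st["finger_gap"],st["joint_pos"].round(1))
```

```text
[ 581.27615587 -175.54660979   80.752825  ] [-1.4 -1.9  5. ] [-0.07  0.33  0.24] 11.286152961213125 [-34.9  38.9  67.2  21.6 101.5 -22.8]
```

View pics/w5.png

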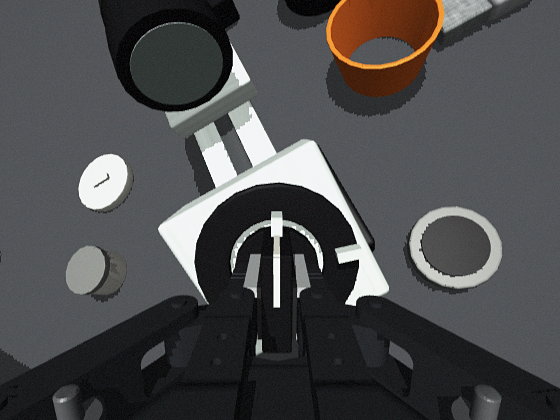

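{"fn": "send_rows", "kwargs": {"dp": [[0,0,0],[0,0,0],[0,0,0],[0,0,0],[0,0,0]], "rot": [[-0.0207,0.0719,-0.107],[-0.0414,0.1438,-0.2141],[-0.062,0.2157,-0.3211],[-0.0827,0.2876,-0.4282],[-0.1034,0.3595,-0.5352]]}}

```text
time: 11.3
tool_pos: [580.9, -175.4, 80.9]
tcp_rot: [-164.6, 31.8, -46.2]
ft_force: [-4.2, -2.5, 7.5]
finger_gap: 11.5
```

{"fn": "send_rows", "kwargs": {"dp": [[0,0,0],[0,0,0],[0,0,0],[0,0,0],[0,0,0]], "rot": [[-0.0207,0.0719,-0.107],[-0.0414,0.1438,-0.2141],[-0.062,0.2157,-0.3211],[-0.0827,0.2876,-0.4282],[-0.1034,0.3595,-0.5352]]}}

```text
time: 11.92
tool_pos: [580.7, -175.0, 81.2]
tcp_rot: [170.3, 33.8, -91.0]
ft_force: [-5.2, -0.3, 9.3]
finger_gap: 11.6
```

{"fn": "send_rows", "kwargs": {"dp": [[0,0,0],[0,0,0],[0,0,0]], "rot": [[0,0,0],[0,0,0],[0,0,0]]}}

```text
time: 12.3
tool_pos: [580.7, -175.0, 81.2]
tcp_rot: [170.4, 33.8, -90.7]
ft_force: [-4.6, -0.3, 9.8]
finger_gap: 11.5
```

Run:
```python
from h import *
s,st=wsnap("w6");print(st["tool_pos"],st["ft_force"].round(1),st["wrist_torque"].round(2),st["finger_gap"],st["joint_pos"].round(1))
crop(s,180,170,200,150,4,"pics/w6c.png")
```

```text
[ 580.73648308 -175.0289181    81.19907679] [-4.6 -0.3  9.8] [0.49 0.88 0.44] 11.545901420442435 [-34.9  38.9  67.2  21.6 101.7  52. ]
```

View pics/w6c.png

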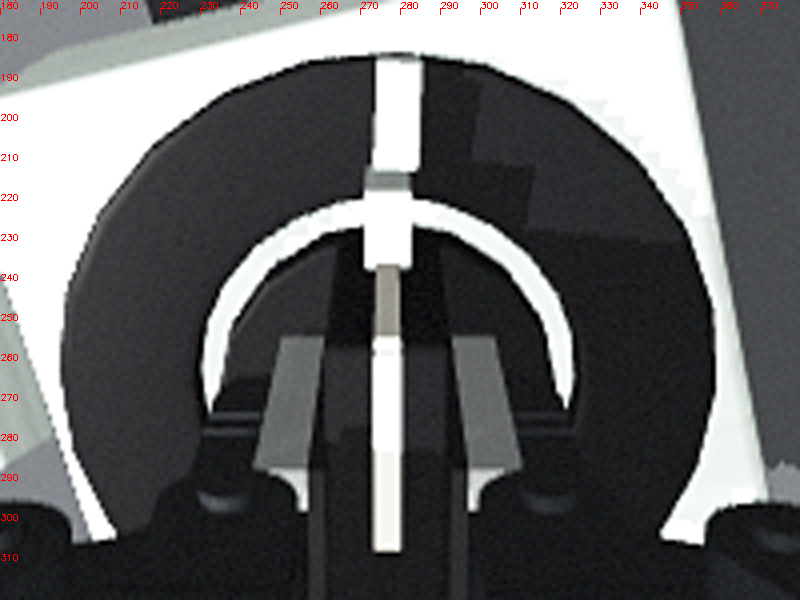

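Run:
```python
from h import *
w=load("w6.npz");x=np.load("rail.npy");c=np.array([-.36,-1.84])
for n,u,h in(("nib in",(277.8,212.5),13),("nib out",(279.2,185),13),("beak tip",(276.2,217),22),("beak in",(275.9,237),22),("line in",(275.7,308),45),("line out",(275.9,255),45)):
    p=onface(w,u,x,h)[:2];q=p-c;print(n,p.round(1),q.round(1),np.arctan2(q[1],q[0]).round(3),np.hypot(*q).round(1))
```

```text
nib in [28.1 -8.7] [28.5 -6.9] -0.236 29.3
nib out [ 40.5 -12.4] [ 40.8 -10.5] -0.253 42.2
beak tip [28.5 -8. ] [28.9 -6.2] -0.212 29.6
beak in [19.6 -5.7] [20.  -3.9] -0.192 20.4
line in [-1.3 -0.5] [-1.   1.3] 2.196 1.6
line out [20.2 -5.9] [20.6 -4.1] -0.196 21.0
```

{"fn": "send_rows", "kwargs": {"dp": [[0,0,0],[0,0,0],[0,0,0]], "rot": [[-0.007,0.025,-0.037],[-0.007,0.025,-0.037],[-0.007,0.025,-0.037]]}}

```text
time: 12.72
tool_pos: [580.7, -175.0, 81.2]
tcp_rot: [168.7, 33.4, -93.8]
ft_force: [-4.8, -0.4, 8.6]
finger_gap: 11.7
```

{"fn": "send_rows", "kwargs": {"dp": [[0,0,0],[0,0,0],[0,0,0],[0,0,0]], "rot": [[0,0,0],[0,0,0],[0,0,0],[0,0,0]], "jaw": 40}}

```text
time: 13.22
tool_pos: [581.1, -175.2, 80.1]
tcp_rot: [168.8, 33.3, -93.8]
ft_force: [1.0, -0.1, 0.6]
finger_gap: 40.1
```

{"fn": "send_rows", "kwargs": {"dp": [[1.6,-5.5,8.2],[4.7,-16.5,24.6],[8,-27.5,41],[12,-41,61.5],[16,-55,82]], "rot": [[0,0,0],[0,0,0],[0,0,0],[0,0,0],[0,0,0]]}}

```text
time: 13.85
tool_pos: [597.4, -231.0, 163.7]
tcp_rot: [168.8, 33.3, -93.8]
ft_force: [-0.1, -0.0, -0.3]
finger_gap: 40.0
```

{"fn": "send_rows", "kwargs": {"dp": [[0,0,0],[0,0,0]], "rot": [[0,0,0],[0,0,0]]}}

```text
time: 14.1
tool_pos: [597.0, -229.9, 161.6]
tcp_rot: [168.7, 33.3, -93.8]
ft_force: [-0.2, 0.4, -0.0]
finger_gap: 40.2
```

Run:
```python
from h import *
s,st=wsnap("w7");print(st["tool_pos"],st["tcp_rot"],st["ft_force"].round(1),st["finger_gap"],st["joint_pos"].round(1))
crop(s,200,140,160,145,5,"pics/w7c.png")
from bench import vision
t=vision.snapshot("top");np.savez("s3_top.npz",**t);crop(t,230,180,190,110,4,"pics/s3t.png")
```

```text
[ 596.96281935 -229.93963995  161.59608432] [168.74459836  33.34642833 -93.79265932] [-0.2  0.4 -0. ] 40.21330386575582 [-37.5  41.7  54.3  21.5 111.9  56. ]
```

View pics/w7c.png

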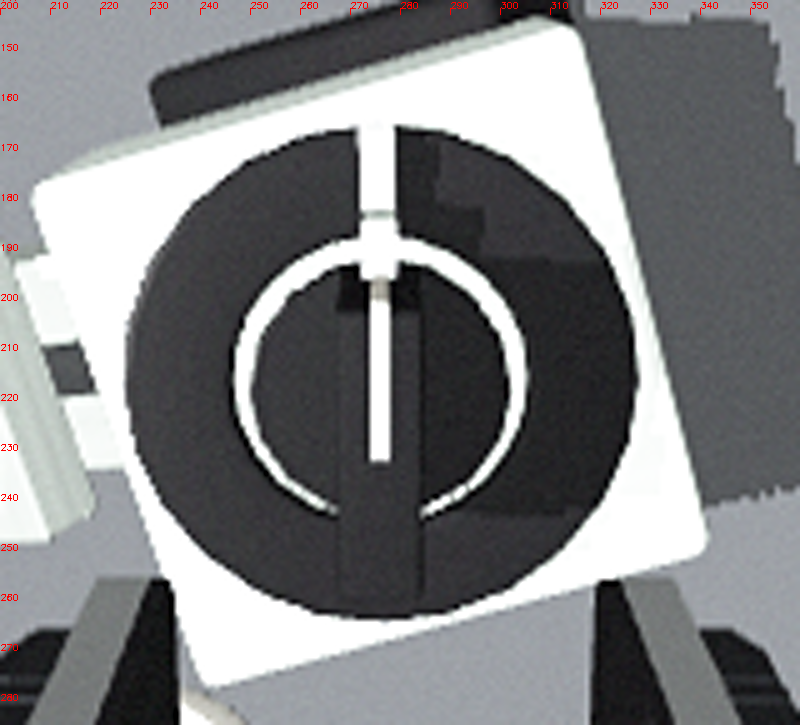

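View pics/s3t.png

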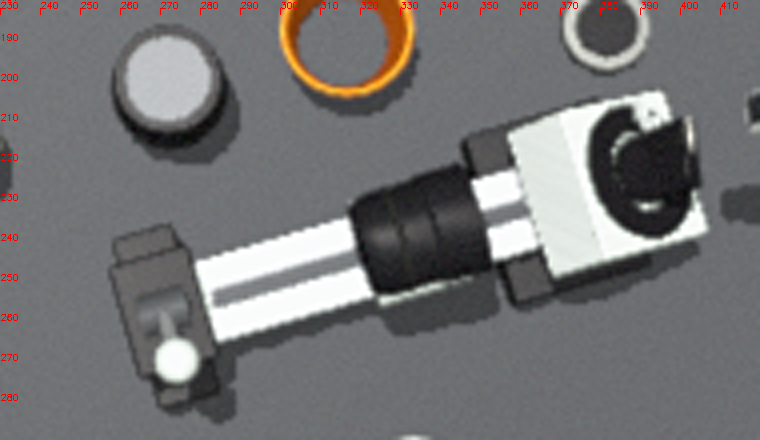

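The beak (276,186) now lines up with the nib (275.5,175), and the lever is still unlocked with its ball at (274,270). I'll put numbers on the angle and plan the move back.

Run:
```python
from h import *
w=load("w7.npz");x=np.load("rail.npy")
im=w["pixels"].astype(int).sum(2);pts=[]
for a in np.radians(np.arange(0,360,3)):
    for rr in np.arange(44,60,.25):
        u=277+rr*np.cos(a);v=214.5+rr*np.sin(a)
        if im[int(round(v)),int(round(u))]>500: pts.append((u,v));break
F=np.array([onface(w,p,x,3)[:2] for p in pts]);rad=np.hypot(*(F-np.median(F,0)).T);k=(rad>38)&(rad<47)
g=least_squares(lambda c:np.hypot(*(F[k]-c[:2]).T)-c[2],[0,0,42],loss='soft_l1');c=g.x[:2];print(g.x,k.sum())
for n,u,h in(("nib in",(275.7,182.5),13),("nib out",(275.2,167),13),("beak tip",(275.9,185),22),("beak in",(276,196),22),("line in",(276,232.5),45),("line out",(276,202),45)):
    p=onface(w,u,x,h)[:2];q=p-c;print(n,p.round(1),q.round(1),np.arctan2(q[1],q[0]).round(3),np.hypot(*q).round(1))
Rc=Ro.from_euler("xyz",[168.75,33.35,-93.79],degrees=True);Rt=Ro.from_euler("xyz",[180,0,-74],degrees=True)
v=(Rt*Rc.inv()).as_rotvec();print("rot back",v,np.degrees(np.linalg.norm(v)))
```

```text
[-0.82139608 -1.07311089 42.11056567] 117
nib in [27.4 -9.4] [28.2 -8.3] -0.286 29.4
nib out [ 38.8 -12.3] [ 39.6 -11.3] -0.277 41.2
beak tip [26.9 -9.4] [27.7 -8.3] -0.292 28.9
beak in [18.9 -7.1] [19.7 -6. ] -0.297 20.6
line in [-1.4 -1.1] [-0.6 -0.1] -3.018 0.6
line out [19.3 -7.3] [20.1 -6.2] -0.299 21.1
rot back [-0.55837597 -0.25219138  0.27743394] 38.53556710700558
```

{"fn": "send_rows", "kwargs": {"dp": [[0,0,30],[-15,30,50],[-32,75,65],[-48,120,70],[-65,164,70]], "rot": [[-0.0558,-0.0252,0.0277],[-0.1117,-0.0504,0.0555],[-0.1675,-0.0757,0.0832],[-0.2234,-0.1009,0.111],[-0.2792,-0.1261,0.1387]], "jaw": 60}}

```text
time: 14.82
tool_pos: [531.3, -64.4, 232.2]
tcp_rot: [176.2, 17.0, -82.5]
ft_force: [0.7, 0.8, 0.8]
finger_gap: 59.3
```

{"fn": "send_rows", "kwargs": {"dp": [[-13,33,0],[-26,66,0],[-40,98,0],[-52,131,-10],[-64.7,163.7,-22.3]], "rot": [[-0.0558,-0.0252,0.0277],[-0.1117,-0.0504,0.0555],[-0.1675,-0.0757,0.0832],[-0.2234,-0.1009,0.111],[-0.2792,-0.1261,0.1387]]}}

```text
time: 15.45
tool_pos: [466.5, 98.7, 209.3]
tcp_rot: [-179.9, -0.1, -73.9]
ft_force: [0.3, 1.0, 0.0]
finger_gap: 60.2
```

{"fn": "send_rows", "kwargs": {"dp": [[0,0,0],[0,0,0]], "rot": [[0,0,0],[0,0,0]]}}

```text
time: 15.7
tool_pos: [467.1, 97.5, 209.6]
tcp_rot: [180.0, -0.0, -73.9]
ft_force: [0.4, -1.1, -0.3]
finger_gap: 60.2
```

Run:
```python
from h import *
s,st=wsnap("w8");x=np.load("rail.npy");print(st["tool_pos"],st["tcp_rot"],st["joint_pos"].round(1));print(proj(s,W(x,ball(0))))
```

```text
[467.0767157   97.53823983 209.6449504 ] [ 1.79980721e+02 -1.36352792e-02 -7.39287581e+01] [  5.6 -11.8 104.6  -0.   87.2  79.6]
[275.40482401 221.11577149]
```

View pics/w8.png

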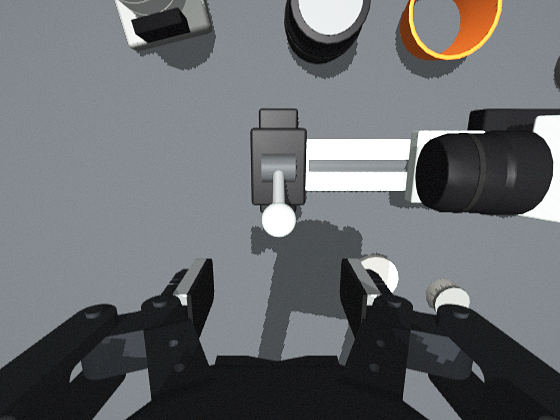

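The ball is at (279,220), which is 1–2 mm towards −y of the prediction. I'll include that when descending and gripping.

{"fn": "send_rows", "kwargs": {"dp": [[0.5,-1.5,-30],[0.5,-1.5,-60],[0.5,-1.5,-90],[0.5,-1.5,-112],[0.5,-1.5,-112]], "rot": [[0,0,0],[0,0,0],[0,0,0],[0,0,0],[0,0,0]]}}

```text
time: 16.38
tool_pos: [466.8, 94.5, 96.1]
tcp_rot: [179.8, 0.0, -74.1]
ft_force: [-0.2, -0.6, -0.3]
finger_gap: 59.9
```

{"fn": "send_rows", "kwargs": {"dp": [[0,0,0],[0,0,0],[0,0,0],[0,0,0],[0,0,0]], "rot": [[0,0,0],[0,0,0],[0,0,0],[0,0,0],[0,0,0]], "jaw": 20, "force": 20}}

```text
time: 17.0
tool_pos: [468.7, 96.6, 99.5]
tcp_rot: [-179.9, 0.0, -74.0]
ft_force: [-3.9, 2.5, 5.5]
finger_gap: 24.7
```

Gripped. Now I'll swing it back to locked along the arc.

{"fn": "send_rows", "kwargs": {"dp": [[6,1.7,3],[12.4,3.6,5.5],[18.9,5.4,7.2],[25.6,7.3,8.2],[32.3,9.3,8.6]], "rot": [[0,0,0],[0,0,0],[0,0,0],[0,0,0],[0,0,0]]}}

```text
time: 17.62
tool_pos: [500.6, 105.7, 106.8]
tcp_rot: [-180.0, 0.0, -74.0]
ft_force: [-3.1, 4.1, 0.9]
finger_gap: 24.7
```

{"fn": "send_rows", "kwargs": {"dp": [[6.7,1.9,-0.4],[13.4,3.8,-1.4],[19.9,5.7,-3.1],[26.3,7.5,-5.5],[33.5,9.6,-8.6]], "rot": [[0,0,0],[0,0,0],[0,0,0],[0,0,0],[0,0,0]]}}

```text
time: 18.25
tool_pos: [534.3, 115.4, 98.0]
tcp_rot: [-180.0, -0.0, -74.0]
ft_force: [-2.9, 4.1, 0.6]
finger_gap: 24.3
```

{"fn": "send_rows", "kwargs": {"dp": [[0,0,0],[0,0,0],[0,0,0]], "rot": [[0,0,0],[0,0,0],[0,0,0]]}}

```text
time: 18.62
tool_pos: [534.1, 115.3, 98.1]
tcp_rot: [-179.9, -0.0, -74.0]
ft_force: [0.3, 4.5, 0.2]
finger_gap: 24.5
```

{"fn": "send_rows", "kwargs": {"dp": [[0,0,0],[0,0,0],[0,0,20],[0,0,60],[0,0,110]], "rot": [[0,0,0],[0,0,0],[0,0,0],[0,0,0],[0,0,0]], "jaw": 60}}

```text
time: 19.25
tool_pos: [533.0, 114.3, 207.9]
tcp_rot: [179.9, -0.0, -74.0]
ft_force: [1.2, -0.2, 1.1]
finger_gap: 60.0
```

{"fn": "send_rows", "kwargs": {"dp": [[-25,30,20],[-50,80,20],[-75,130,20],[-100,180,20],[-120,220,20]], "rot": [[0,0,0],[0,0,0],[0,0,0],[0,0,0],[0,0,0]]}}

```text
time: 19.88
tool_pos: [412.9, 336.4, 228.2]
tcp_rot: [-179.9, -0.0, -74.0]
ft_force: [0.8, 0.5, -0.1]
finger_gap: 60.1
```

{"fn": "send_rows", "kwargs": {"dp": [[0,0,0],[0,0,0]], "rot": [[0,0,0],[0,0,0]]}}

```text
time: 20.12
tool_pos: [414.1, 334.4, 228.0]
tcp_rot: [-180.0, -0.1, -74.0]
ft_force: [0.5, -0.3, 0.0]
finger_gap: 60.2
```

Run:
```python
from h import *
from bench import vision,r
x=np.load("rail.npy")
for n in("side","top"):
    a=vision.snapshot(n);np.savez(f"s4_{n}.npz",**a);cv2.imwrite(f"pics/f_{n}.png",a["pixels"][:,:,::-1]);print(n,proj(a,W(x,ball(1.))),proj(a,W(x,ball(.8))))
    if n=="side": crop(a,290,280,110,100,7,"pics/f_sh.png")
print(r.sense()["time"])
```

```text
side [246.92239616 199.49786036] [241.17943427 200.03054461]
top [265.91153251 243.16376099] [267.42075686 248.39751513]
20.225
```

View pics/f_side.png

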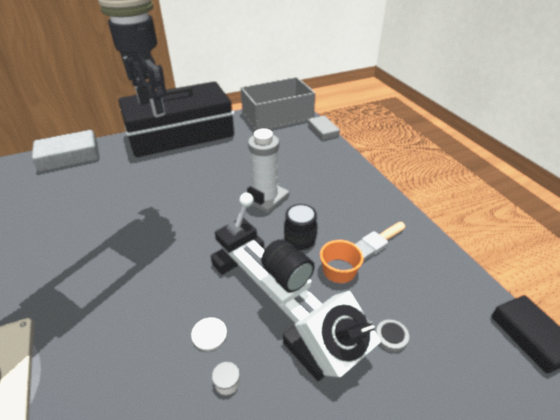

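View pics/f_sh.png

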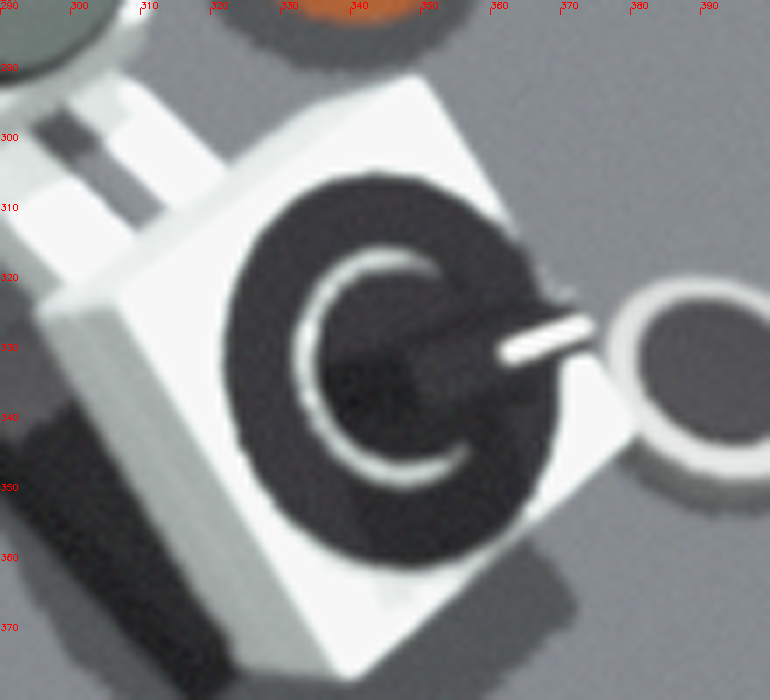

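View pics/f_top.png

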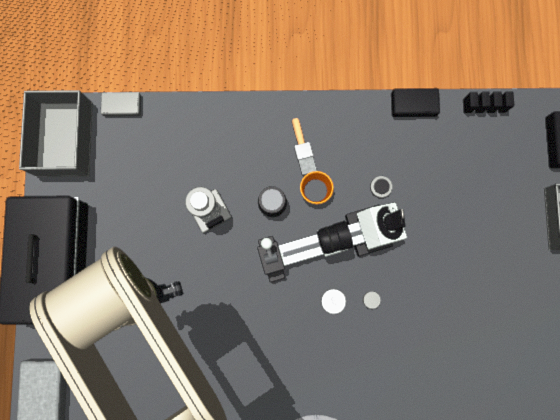

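Final views: the ball is at (247,200) in side and (266,243) in top, matching the locked position at the start. The knob's white line points along the nib and the other objects look unmoved. Handing in.

Run:
```python
from h import *
a=load("s4_side.npz");x=np.load("rail.npy")
p=[onface(a,u,x,45) for u in((361.5,331),(374,327))];d=p[1]-p[0];print("line angle",np.arctan2(d[1],d[0]))
from bench import job
print(job.hand_in())
```

```text
line angle -0.31523132334526316
the job is handed in; nothing more can be done
None
```

I pulled the lever over to unlocked, turned the knob about −1.35 rad until its beak was on the nib, pushed the lever back to locked, and handed in at about 20 s. The hand-in gave no verdict.

**What the last checks showed**
- **Lever:** the ball was back within 1 px of its starting (locked) position in both the side and top views.
- **Knob:** after release, the wrist view put the beak at −0.295 rad and the nib at −0.28 rad, about 0.015 rad apart (0.09 allowed). The final side view gave −0.315 rad for the knob's white line, from a coarse measurement.
- **Other objects:** nothing else on the shelf looked moved, judged by eye in the final pictures. The gripper was clear of everything.

**What failed or disagreed**
- **Fingertips:** they sat about 35 mm further back along the tool axis than stated, as both the wrist and side depth showed. My first close on the lever ball therefore passed above it without moving it. I allowed for the offset after that.
- **Nib angle:** my readings ran from −0.21 to −0.29 rad between views, including −0.24 and −0.28 from the wrist camera before and after the turn. I put this down to the 2 mm calibration, since nothing was seen touching the collar. I did not measure the nib separately at the end, because the knob hid it in the final side view.

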